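# Set the round sample jars on their stirrers

## Task

Put each of the three round sample jars on the magnetic stirrer of its own size: the smallest jar on the smallest stirrer, the middle one on the middle one, the largest on the largest. Each must stand upright in the middle of its steel plate; keep the jars upright and set them down gently, without dropping them. Leave the two square bottles and the remote control where they are.

Things in the scene. Friction and masses are not known exactly. Their poses are not given: they have to be found in the camera images.
- jar_small: The smallest of three round straight-sided amber glass jars with a white screw cap as wide as the glass, so the whole is a plain upright cylinder, 34 mm in diameter and 60 mm high in all, about 70 g, loose, standing on the bench. Origin: centre of its underside; z up along its axis.
- jar_medium: The middle one of three round straight-sided amber glass jars with a white screw cap as wide as the glass, so the whole is a plain upright cylinder, 46 mm in diameter and 70 mm high in all, about 140 g, loose, standing on the bench. Origin: centre of its underside; z up along its axis.
- jar_large: The largest of three round straight-sided amber glass jars with a white screw cap as wide as the glass, so the whole is a plain upright cylinder, 58 mm in diameter and 80 mm high in all, about 240 g, loose, standing on the bench. Origin: centre of its underside; z up along its axis.
- stirrer_small: The smallest of three slim magnetic stirrers, fixed to the bench: a grey square housing 70 x 70 mm with a round, flat steel plate 60 mm in diameter on top. The plate's face is 22 mm above the bench. Origin: centre of the underside, straight below the plate's centre; z up; a tiny black knob marks the -x side.
- stirrer_medium: The middle one of three slim magnetic stirrers, fixed to the bench: a grey square housing 88 x 88 mm with a round, flat steel plate 78 mm in diameter on top. The plate's face is 22 mm above the bench. Origin: centre of the underside, straight below the plate's centre; z up; a tiny black knob marks the -x side.
- stirrer_large: The largest of three slim magnetic stirrers, fixed to the bench: a grey square housing 106 x 106 mm with a round, flat steel plate 96 mm in diameter on top. The plate's face is 22 mm above the bench. Origin: centre of the underside, straight below the plate's centre; z up; a tiny black knob marks the -x side.
- bottle_a: Amber glass bottle with a square body 48 x 48 mm, 56 mm high, and a narrow white cap 30 mm in diameter reaching 74 mm; loose; not to be moved. Origin: centre of its underside; z up.
- bottle_b: A second bottle like bottle_a. Amber glass bottle with a square body 48 x 48 mm, 56 mm high, and a narrow white cap 30 mm in diameter reaching 74 mm; loose; not to be moved. Origin: centre of its underside; z up.
- remote: Black remote control with small grey keys, 120 x 46 x 16 mm, lying flat, loose; not to be moved. Origin: centre of its underside; x along its length, z up.
Not all that is in view belongs to the job. Leave any green look-alike of the jar_small alone.

How it is judged:
By the outcome, as a careful person would: the job done as asked, in the order asked, and still so for the second after the job is handed in, with the robot touching nothing.
It also fails if it takes over 96 s, if anything falls off the work surface, if the arm or the gripper's body presses on something with over 40 N, if the wrist force passes 120 N, or if a joint passes its speed limit or range.

## Robot

A 6-joint arm with a two-finger parallel gripper is mounted at the origin on the work surface. World frame = base frame: x ahead of the robot, y to its left, z up, the work surface at z = 0. Lengths are in mm, angles in degrees, forces in N, time in s.
With the tool pointing down it reaches from about 350 to 800 mm from the base axis. Payload 7.3 kg.
Tool frame: the origin (TCP) lies at the centre of the arm's flange, where the gripper is bolted on; the fingertips stand 173 mm ahead of it and the grasp point (between the pads) lies 155 mm ahead of it; z points along the fingers, y is the line along which they close (so a half turn about z gives the same grasp; the last joint's range is limited). The gripper opens to 85 mm and grips with 20 to 120 N. Pads are 22 mm wide; open, the fingers measure 114 mm over their backs; the gripper's body (76 mm by 85 mm) begins 54 mm behind the grasp point. The pads swing forward as they close: fully open they stand 13 mm farther back than shut.
Start: joints at [56.723, 19.595, 87.324, -0, 73.075, -8.365], TCP at [221.125, 476.163, 404.722] pointing down, gripper open.
Joint ranges: [-145.02, 145.02], [-44.19, 115.74], [2.07, 154.8], [-57.11, 237.11], [16.16, 152.29], [-177.93, 177.93]. Speed limits (degrees/s): [147.25, 147.25, 180, 180, 180, 180].

## Interface

Orientations are given as a 3x3 rotation matrix whose columns are the frame's x, y, z axes.
In Python, from plant import bot, eyes, workorder gives the robot as it stands.
- The arm moves only by the tool move_arm, never from a script. Its argument "moves" is a list of rows, each a list of 7 numbers: the turn, a rotation vector about the tool's x, y, z in rad, then the shift along the tool's x, y, z in m, then the opening, from 0 (shut) to 1 (fully open). In form: [[ax, ay, az, x, y, z, gripper], ...]. A call has 1 to 20 rows; each row shifts and turns the commanded pose from where the row before left it, along the tool's axes as they then stand; what a row does not reach is not made up. A row lasts 1/8 s, in which the tool goes at most 62.5 mm and 10.7 degrees, less where a joint would pass 70% of its speed; a pose out of reach is approached as far as the arm can. A call is refused whole if a number of a shift passes 0.0625 or a number of a turn 0.188, either way. A call with a gripper value outside its range is refused whole. The fingers move at their own pace and stop on an object; the grip force is fixed at half the most. Time passes only in rows, so rows that do not move let the fingers close. It gives the time, the measured TCP pose, the force, the opening and the grip force at its end, in the units of the state.
- bot.observe(): the state, without advancing time (a new reading comes with each control period).
- eyes.grab_frame(name): name is "scene" or "side" or "wrist"; returns (picture, depth): 384x512x3 uint8, red, green, blue; 384x512 float32, mm along the optical axis (not along the pixel's ray), 0 where there is no reading.
- eyes.calibration(name): a dict with "K" (3x3 intrinsics, pixels), "world_to_cam" (4x4, takes a point from world to camera coordinates). Camera axes: x right, y up, looking along -z (the intrinsics and any distortion apply to the point x, -y, -z); pixel columns grow to the right and rows downward; lengths in mm; the calibration is good to about 2 mm. A picture is of the moment at which its call begins: read the wrist's pose just before it. calibration takes no time and is no camera call; for the wrist camera it gives the pose at the moment of the call.
- workorder.hand_in(): hands the job in; it is judged then, once.
Trained networks look in the newest picture that a camera, given by its name, has taken for a name from the list of things; names that differ only in an ending like _2 or _b are one class to them, and where a whole thing is asked for, a point or a joint stands for the part that bears it (a point fixed in the world has none). Each returns a list of dicts, best first, with "p" (0 to 1); they miss things now and then, are a little off and sometimes report something else, mostly with a low value. They report only what shows in the picture. A call takes as long as a camera call. They do not tell look-alikes from the thing itself.
- eyes.outline_of(thing, camera): "pixels" (384x512 bool, what is visible of it).
- eyes.spot_point(thing, camera): "position" ([x, y, z] in mm, in world coordinates, good to about 4 mm: a listed point, or the origin of a listed thing).
The state is a dict: "time_s": time; "qpos": joint angles; "qvel": joint speeds; "joint_efforts": joint torques, N m; "tool_pos": TCP position; "tcp_rot": TCP orientation; "wrist_force": force on the tool from outside, world axes, zero at the start; "moment": the same for the moment, N m; "opening": finger opening in mm; "grasp_force": force on a finger pad.
Only numpy, scipy, OpenCV 4.12 (cv2) and the standard library are available. Lean on these libraries where they do the work, as an engineer would, in place of code of your own. Each camera call takes 0.05 s, during which the arm holds its last target. There are 200 camera calls.

## Working session

There is one attempt and no reset: what is moved stays moved. The work goes in short steps, Python scripts to look and compute and a tool call to move; the robot and the scene stay as the last step left them, time stands still between calls to the robot, and variables do not carry over. Pictures are saved under pics/ and viewed, at most 14 in all, crops included, and the job is handed in when it is done.

Besides the shell and the picture viewer there is one more tool, called after "Request:" as name([rows], argument=value, ...), one row to a line, values as JSON. move_arm: Moves the arm, as the interface text tells. Its arguments: {"type":"object","properties":{"moves":{"type":"array"}},"required":["moves"]}

```bash
mkdir -p pics; python3 - <<'E'
from plant import bot,eyes,workorder
import cv2,numpy as np
s=bot.observe();print(s['time_s'],s['tool_pos'],np.round(s['tcp_rot'],3).tolist(),s['opening'])
for c in ['scene','side']:
    p,d=eyes.grab_frame(c);cv2.imwrite(f'pics/{c}1.png',p[:,:,::-1])
    for t in ['jar_small','jar_medium','jar_large','stirrer_small','stirrer_medium','stirrer_large','bottle_a','remote']:
        K=eyes.calibration(c);M=np.array(K['world_to_cam']);k=np.array(K['K'])
        for r in eyes.spot_point(t,c)[:4]:
            q=M@np.r_[r['position'],1];u=k@np.array([q[0],-q[1],-q[2]]);print(c,t,round(r['p'],2),np.round(r['position'],0).tolist(),np.round(u[:2]/u[2]))
E
```

```text
0.0 [221.04274575 476.05470768 404.03678175] [[-0.907, 0.421, -0.001], [0.421, 0.907, -0.001], [0.0, -0.001, -1.0]] 85.16360219182873
scene jar_small 0.81 [466.0, -111.0, 0.0] [232. 219.]
scene jar_small 0.55 [545.0, -86.0, -4.0] [262. 226.]
scene jar_small 0.52 [479.0, -40.0, 5.0] [250. 201.]
scene jar_medium 0.82 [393.0, 296.0, 2.0] [284. 116.]
scene jar_large 0.81 [491.0, 415.0, 1.0] [327. 105.]
scene stirrer_small 0.95 [511.0, -405.0, 1.0] [176. 323.]
scene stirrer_medium 0.66 [506.0, -403.0, 2.0] [175. 321.]
scene stirrer_medium 0.57 [623.0, 213.0, -2.0] [335. 164.]
scene stirrer_large 0.91 [590.0, -226.0, -3.0] [247. 278.]
scene bottle_a 0.96 [462.0, 123.0, 3.0] [275. 160.]
scene bottle_a 0.57 [370.0, -289.0, -2.0] [163. 253.]
scene remote 0.8 [651.0, -9.0, -3.0] [309. 223.]
side jar_small 0.74 [476.0, -42.0, 1.0] [247. 215.]
side jar_small 0.52 [466.0, -111.0, 1.0] [251. 230.]
side jar_small 0.49 [541.0, -88.0, 2.0] [272. 219.]
side jar_medium 0.64 [392.0, 298.0, -1.0] [195. 162.]
side jar_large 0.82 [493.0, 414.0, 5.0] [215. 140.]
side stirrer_small 0.57 [512.0, -400.0, -0.0] [303. 299.]
side stirrer_medium 0.92 [630.0, 210.0, 3.0] [267. 162.]
side stirrer_large 0.65 [596.0, -231.0, -0.0] [308. 247.]
side bottle_a 0.83 [463.0, 124.0, 1.0] [228. 185.]
side bottle_a 0.72 [371.0, -287.0, -1.0] [237. 281.]
side remote 0.92 [648.0, -10.0, 4.0] [296. 197.]
```

View pics/scene1.png

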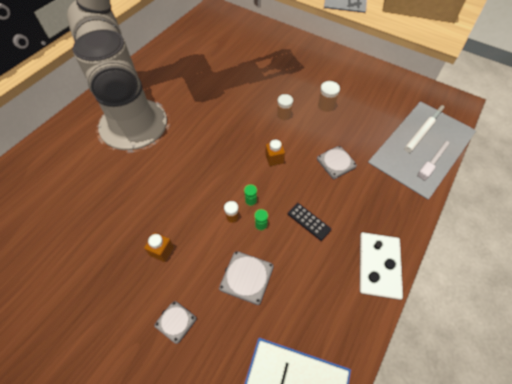

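View pics/side1.png

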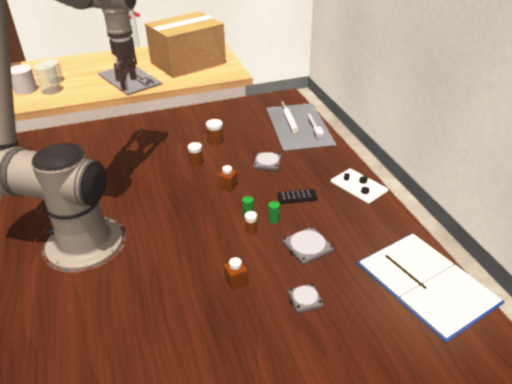

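The scene view shows the amber small jar at px (232,210) with two green look-alikes at (251,194) and (262,219). The medium jar is at (285,102) and the large one at (330,90). The stirrers are small at (176,321), large at (247,277) and medium at (337,161). The network's positions agree with these. I'll turn first to get a finger line clear of the green jars.

```bash
cat > h.py <<'E'
from plant import bot,eyes,workorder
import cv2,numpy as np
from scipy.spatial.transform import Rotation as R
def plan(*pts,yaw=-42):
    "tool-frame turn, then shifts (mm) through world TCP points at the new yaw"
    s=bot.observe();c,n=np.cos(np.radians(yaw)),np.sin(np.radians(yaw))
    G=np.array([[-n,c,0],[c,n,0],[0,0,-1]],float)
    G=np.column_stack([np.cross([c,n,0],[0,0,-1]),[c,n,0],[0,0,-1]])
    T=np.array(s['tcp_rot']);p=np.array(s['tool_pos'])
    print('t',round(s['time_s'],2),'pos',np.round(p,1),'turn',np.round(R.from_matrix(T.T@G).as_rotvec(),4))
    for q in pts:
        q=np.array(q,float);d=G.T@(q-p);print(q,'shift mm',np.round(d,1));p=q
def tops(cam,z0,z1,cx,cy,r=60):
    "centre of points with height z0..z1 within r of (cx,cy)"
    K=eyes.calibration(cam);p,d=eyes.grab_frame(cam);k=np.array(K['K']);M=np.linalg.inv(np.array(K['world_to_cam']))
    v,u=np.nonzero(d>0);z=d[v,u];x=(u-k[0,2])/k[0,0]*z;y=(v-k[1,2])/k[1,1]*z
    W=(M@np.vstack([x,-y,-z,np.ones_like(z)]))[:3].T
    m=(W[:,2]>z0)&(W[:,2]<z1)&(np.hypot(W[:,0]-cx,W[:,1]-cy)<r);Q=W[m]
    if len(Q)<5: return None,p
    (a,b),rad=cv2.minEnclosingCircle(Q[:,:2].astype(np.float32))
    print(cam,'n',len(Q),'circle',round(a,1),round(b,1),'r',round(rad,1),'mean',np.round(Q.mean(0),1),'mid',np.round((np.percentile(Q,2,0)+np.percentile(Q,98,0))/2,1))
    return Q,p
E
python3 - <<'E'
from h import *
plan([466,-111,404],[466,-111,340])
for c in ['scene','side']:
    for a in [(50,68,466,-111,24),(60,78,392,297,40),(70,90,492,414,45),(15,28,511,-403,60),(15,28,627,212,60),(15,28,593,-228,70)]:tops(c,*a)
E
```

```text
t 0.9 pos [221.1 476.2 404.7] turn [ 1.000e-04 -1.000e-04  1.869e+00]
[ 466. -111.  404.] shift mm [-272.5  574.9    0.7]
[ 466. -111.  340.] shift mm [ 0.  0. 64.]
scene n 139 circle 464.4 -108.3 r 17.7 mean [ 465.7 -110.3   59.9] mid [ 465.1 -109.1   57.3]
scene n 151 circle 391.7 297.8 r 24.0 mean [392.4 294.4  69.8] mid [391.9 296.9  67.3]
scene n 215 circle 488.3 413.5 r 30.2 mean [490.9 409.1  80.1] mid [490.6 411.9  77.8]
scene n 974 circle 510.6 -402.6 r 45.7 mean [ 512.1 -403.7   21.7] mid [ 510.9 -402.9   20.8]
scene n 689 circle 625.9 208.6 r 57.3 mean [625.9 204.9  22. ] mid [625.2 207.   21.1]
scene n 1813 circle 592.9 -229.1 r 69.4 mean [ 592.7 -231.4   22.1] mid [ 591.7 -229.5   21.1]
side n 91 circle 464.9 -112.1 r 17.9 mean [ 464.6 -115.1   57.5] mid [ 465.4 -112.5   56.3]
side n 95 circle 392.1 294.6 r 26.3 mean [391.2 290.8  67.2] mid [391.8 293.7  66. ]
side n 119 circle 491.9 408.8 r 31.6 mean [489.7 406.3  77.2] mid [489.8 407.3  76.6]
side n 592 circle 510.1 -407.2 r 45.1 mean [ 509.6 -409.6   19.9] mid [ 510.4 -407.8   19.6]
side n 324 circle 624.7 208.2 r 56.7 mean [624.1 201.3  19.6] mid [625.3 203.3  19.9]
side n 951 circle 593.4 -229.1 r 68.6 mean [ 590.2 -236.6   20. ] mid [ 591.  -233.7   20.2]
```

Request:
move_arm([
  [0, 0, 0.17, 0, 0, 0, 1],
  [0, 0, 0.17, 0, 0, 0, 1],
  [0, 0, 0.17, 0, 0, 0, 1],
  [0, 0, 0.17, 0, 0, 0, 1],
  [0, 0, 0.17, 0, 0, 0, 1],
  [0, 0, 0.17, 0, 0, 0, 1],
  [0, 0, 0.17, 0, 0, 0, 1],
  [0, 0, 0.17, 0, 0, 0, 1],
  [0, 0, 0.17, 0, 0, 0, 1],
  [0, 0, 0.17, 0, 0, 0, 1],
  [0, 0, 0.169, 0, 0, 0, 1],
])

```text
time_s: 2.88
tool_pos: [221.1, 476.2, 404.7]
tcp_rot: [[0.673, 0.739, 0.0], [0.739, -0.673, 0.0], [0.0, 0.0, -1.0]]
wrist_force: [0.8, 0.1, 0.5]
opening: 85.4
grasp_force: 0.0
```

Request:
move_arm([
  [0, 0, 0, -0.018, 0.038, 0, 1],
  [0, 0, 0, -0.018, 0.038, 0, 1],
  [0, 0, 0, -0.018, 0.038, 0, 1],
  [0, 0, 0, -0.018, 0.038, 0, 1],
  [0, 0, 0, -0.018, 0.038, 0, 1],
  [0, 0, 0, -0.018, 0.038, 0, 1],
  [0, 0, 0, -0.018, 0.038, 0, 1],
  [0, 0, 0, -0.018, 0.038, 0, 1],
  [0, 0, 0, -0.018, 0.038, 0, 1],
  [0, 0, 0, -0.018, 0.038, 0, 1],
  [0, 0, 0, -0.018, 0.038, 0, 1],
  [0, 0, 0, -0.018, 0.038, 0, 1],
  [0, 0, 0, -0.018, 0.038, 0, 1],
  [0, 0, 0, -0.018, 0.038, 0, 1],
  [0, 0, 0, -0.02, 0.043, 0, 1],
  [0, 0, 0, 0, 0, 0, 1],
  [0, 0, 0, 0, 0, 0, 1],
])

```text
time_s: 5.0
tool_pos: [466.2, -110.4, 404.4]
tcp_rot: [[0.669, 0.743, -0.001], [0.743, -0.669, 0.001], [0.0, -0.001, -1.0]]
wrist_force: [-0.0, 0.0, 0.3]
opening: 85.4
grasp_force: 0.0
```

```bash
python3 - <<'E'
from h import *
Q,p=tops('wrist',52,68,465.5,-110.5,28)
cv2.imwrite('pics/w1.png',p[:,:,::-1])
plan([465.5,-110.5,404])
E
```

```text
wrist n 665 circle 465.3 -107.9 r 16.9 mean [ 466.  -107.1   60.4] mid [ 465.7 -107.3   58.5]
t 5.05 pos [ 466.1 -110.   404.6] turn [-0.0008 -0.0001  0.0005]
[ 465.5 -110.5  404. ] shift mm [-0.8 -0.1  0.6]
```

View pics/w1.png

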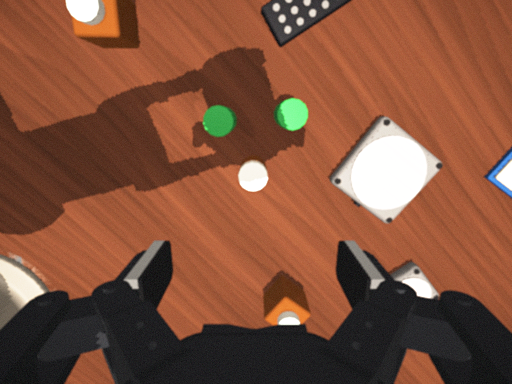

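The wrist view shows the small jar's cap at (253,176), with the green jars above it at (219,121) and (293,114). The horizontal finger line is clear, so I'm descending to grasp.

Request:
move_arm([
  [0, 0, 0, 0, -0.001, 0.045, 1],
  [0, 0, 0, 0, 0, 0.045, 1],
  [0, 0, 0, 0, 0, 0.045, 1],
  [0, 0, 0, 0, 0, 0.038, 0.9],
  [0, 0, 0, 0, 0, 0.025, 0.8],
  [0, 0, 0, 0, 0, 0.012, 0.7],
  [0, 0, 0, 0, 0, 0.003, 0.6],
  [0, 0, 0, 0, 0, 0, 0.5],
  [0, 0, 0, 0, 0, 0, 0.4],
  [0, 0, 0, 0, 0, 0, 0.3],
  [0, 0, 0, 0, 0, 0, 0.2],
  [0, 0, 0, 0, 0, 0, 0.1],
  [0, 0, 0, 0, 0, 0, 0],
  [0, 0, 0, 0, 0, 0, 0],
  [0, 0, 0, 0, 0, 0, 0],
])

```text
time_s: 6.92
tool_pos: [465.9, -110.1, 192.8]
tcp_rot: [[0.669, 0.743, 0.002], [0.743, -0.669, -0.0], [0.001, 0.002, -1.0]]
wrist_force: [-0.8, 0.8, 6.4]
opening: 32.8
grasp_force: 59.2
```

```bash
python3 - <<'E'
from h import *
s=bot.observe();print(s['opening'],s['grasp_force'],s['wrist_force'])
plan([465.5,-109.5,320],[511,-405,320],[511,-405,214])
E
```

```text
32.82023639375026 59.20885741710663 [-0.78172962  0.82965621  6.37955049]
t 6.92 pos [ 465.9 -110.1  192.8] turn [ 0.0016 -0.0008 -0.0001]
[ 465.5 -109.5  320. ] shift mm [ 1.000e-01 -7.000e-01 -1.272e+02]
[ 511. -405.  320.] shift mm [-189.2  231.5    0. ]
[ 511. -405.  214.] shift mm [  0.   0. 106.]
```

Request:
move_arm([
  [0, 0, 0, 0, 0, -0.01, 0],
  [0, 0, 0, 0, 0, -0.025, 0],
  [0, 0, 0, 0, 0, -0.04, 0],
  [0, 0, 0, 0, 0, -0.04, 0],
  [0, 0, 0, -0.01, 0.012, -0.012, 0],
  [0, 0, 0, -0.025, 0.03, 0, 0],
  [0, 0, 0, -0.032, 0.04, 0, 0],
  [0, 0, 0, -0.032, 0.04, 0, 0],
  [0, 0, 0, -0.032, 0.04, 0, 0],
  [0, 0, 0, -0.025, 0.03, 0, 0],
  [0, 0, 0, -0.018, 0.022, 0, 0],
  [0, 0, 0, -0.01, 0.012, 0, 0],
  [0, 0, 0, -0.005, 0.005, 0, 0],
  [0, 0, 0, 0, 0, 0, 0],
  [0, 0, 0, 0, 0, 0, 0],
])

```text
time_s: 8.8
tool_pos: [511.1, -404.2, 318.8]
tcp_rot: [[0.668, 0.744, -0.0], [0.744, -0.668, 0.0], [0.0, -0.0, -1.0]]
wrist_force: [1.1, -0.3, -0.8]
opening: 33.0
grasp_force: 59.7
```

```bash
python3 - <<'E'
from h import *
Q,p=tops('wrist',12,30,511,-404,58)
cv2.imwrite('pics/w2.png',p[:,:,::-1])
for r in eyes.spot_point('stirrer_small','wrist')[:2]+eyes.spot_point('jar_small','wrist')[:2]: print(r)
s=bot.observe();print(s['opening'],s['grasp_force'],s['wrist_force'])
plan([511,-404,214])
E
```

```text
wrist n 4109 circle 512.5 -401.6 r 45.6 mean [ 515.9 -397.7   21.3] mid [ 512.5 -401.6   19.5]
{'position': [509.7, -405.5, 4.4], 'p': 0.83}
{'position': [515.0, -407.0, 124.4], 'p': 0.9}
33.0104980658509 59.65368032455444 [-0.05684567 -0.41980197 -0.57588384]
t 8.95 pos [ 511.1 -404.4  318.9] turn [ 0.0001 -0.0001  0.0009]
[ 511. -404.  214.] shift mm [  0.2  -0.3 104.9]
```

View pics/w2.png

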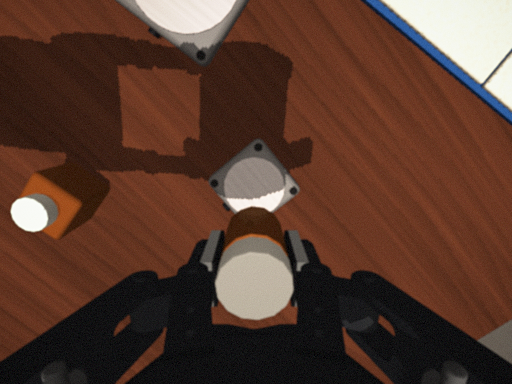

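The wrist view shows the small stirrer's plate at (255,185), with the jar held upright at (255,280). The positions are consistent with each other. Descending, with small steps at the end.

Request:
move_arm([
  [0, 0, 0, 0.0005, 0.0005, 0.02, 0],
  [0, 0, 0, 0, 0, 0.035, 0],
  [0, 0, 0, 0, 0, 0.025, 0],
  [0, 0, 0, 0, 0, 0.012, 0],
  [0, 0, 0, 0, 0, 0.006, 0],
  [0, 0, 0, 0, 0, 0.003, 0],
  [0, 0, 0, 0, 0, 0.001, 0],
  [0, 0, 0, 0, 0, 0.001, 0],
  [0, 0, 0, 0, 0, 0, 0],
  [0, 0, 0, 0, 0, 0, 0],
])

```text
time_s: 10.2
tool_pos: [511.7, -405.1, 215.9]
tcp_rot: [[0.669, 0.743, 0.0], [0.743, -0.669, -0.0], [0.0, 0.0, -1.0]]
wrist_force: [0.3, -0.3, -1.2]
opening: 33.0
grasp_force: 59.7
```

Request:
move_arm([
  [0, 0, 0, 0, -0.0005, 0.0007, 0],
  [0, 0, 0, 0, 0, 0.0005, 0],
  [0, 0, 0, 0, 0, 0.0004, 0],
  [0, 0, 0, 0, 0, 0, 0],
])

```text
time_s: 10.7
tool_pos: [511.2, -404.6, 214.8]
tcp_rot: [[0.669, 0.743, 0.0], [0.743, -0.669, -0.0], [0.0, 0.0, -1.0]]
wrist_force: [-1.4, 2.0, 5.4]
opening: 32.8
grasp_force: 59.8
```

Contact at about 5 N. Releasing and retreating.

Request:
move_arm([
  [0, 0, 0, 0, 0, 0, 0.45],
  [0, 0, 0, 0, 0, 0, 0.6],
  [0, 0, 0, 0, 0, 0, 0.75],
  [0, 0, 0, 0, 0, 0, 0.85],
  [0, 0, 0, 0, 0, 0, 0.9],
  [0, 0, 0, 0, 0, -0.02, 1],
  [0, 0, 0, 0, 0, -0.045, 1],
  [0, 0, 0, 0, 0, -0.05, 1],
  [0, 0, 0, 0, 0, -0.045, 1],
  [0, 0, 0, 0, 0, -0.02, 1],
  [0, 0, 0, 0, 0, 0, 1],
])

```text
time_s: 12.08
tool_pos: [511.3, -404.7, 396.0]
tcp_rot: [[0.669, 0.743, 0.003], [0.743, -0.669, -0.003], [-0.0, 0.004, -1.0]]
wrist_force: [0.3, -1.8, -1.7]
opening: 85.4
grasp_force: 0.0
```

```bash
python3 - <<'E'
from h import *
tops('wrist',75,90,512,-404,35)
Q,p=tops('wrist',12,28,512,-404,58)
for c in ['scene','side','wrist']:tops(c,75,90,512,-404,35)
plan([392,297,394])
E
```

```text
wrist n 800 circle 511.7 -403.5 r 16.9 mean [ 512.3 -403.1   82.4] mid [ 512.1 -403.3   81.1]
wrist n 1967 circle 511.3 -402.4 r 46.7 mean [ 516.6 -395.8   20.8] mid [ 511.4 -402.    19.3]
scene n 217 circle 510.5 -403.7 r 17.1 mean [ 511.6 -404.1   82.6] mid [ 511.2 -403.9   81.3]
side n 134 circle 511.7 -407.9 r 18.2 mean [ 510.9 -408.7   80.2] mid [ 511.4 -408.1   80.3]
wrist n 818 circle 511.7 -403.8 r 16.9 mean [ 512.4 -403.    82.4] mid [ 512.2 -403.2   81. ]
t 12.32 pos [ 511.1 -404.7  392.3] turn [-0.003  -0.0002 -0.    ]
[392. 297. 394.] shift mm [ 441.7 -558.    -1.7]
```

Request:
move_arm([
  [0, 0, 0, 0.015, -0.019, 0, 1],
  [0, 0, 0, 0.025, -0.032, 0, 1],
  [0, 0, 0, 0.033, -0.0415, 0, 1],
  [0, 0, 0, 0.033, -0.0415, 0, 1],
  [0, 0, 0, 0.033, -0.0415, 0, 1],
  [0, 0, 0, 0.033, -0.0415, 0, 1],
  [0, 0, 0, 0.033, -0.0415, 0, 1],
  [0, 0, 0, 0.033, -0.0415, 0, 1],
  [0, 0, 0, 0.033, -0.0415, 0, 1],
  [0, 0, 0, 0.033, -0.0415, 0, 1],
  [0, 0, 0, 0.033, -0.0415, 0, 1],
  [0, 0, 0, 0.033, -0.0415, 0, 1],
  [0, 0, 0, 0.033, -0.0415, 0, 1],
  [0, 0, 0, 0.025, -0.032, 0, 1],
  [0, 0, 0, 0.014, -0.0185, 0, 1],
  [0, 0, 0, 0, 0, 0, 1],
  [0, 0, 0, 0, 0, 0, 1],
])

```text
time_s: 14.45
tool_pos: [392.4, 296.6, 393.6]
tcp_rot: [[0.669, 0.743, -0.001], [0.743, -0.669, -0.001], [-0.001, -0.0, -1.0]]
wrist_force: [0.7, 0.0, 0.2]
opening: 85.8
grasp_force: 0.0
```

```bash
python3 - <<'E'
from h import *
tops('wrist',62,78,392,296,40)
tops('wrist',72,88,491,412,45)
tops('wrist',12,28,626,208,70)
plan([391.8,295.8,197])
E
```

```text
wrist n 1380 circle 392.3 299.1 r 22.9 mean [393.  299.8  70.4] mid [392.7 299.5  69.7]
wrist n 2928 circle 491.0 415.1 r 28.9 mean [487.3 411.   80.6] mid [489.1 412.6  79.9]
wrist n 6037 circle 625.0 211.2 r 58.8 mean [623.4 214.5  21.3] mid [624.3 212.9  19.3]
t 14.6 pos [392.6 296.3 394. ] turn [ 0.0001  0.0002 -0.0013]
[391.8 295.8 197. ] shift mm [ -0.9  -0.3 197. ]
```

Request:
move_arm([
  [0, 0, 0, 0, -0.001, 0.045, 1],
  [0, 0, 0, 0, 0, 0.045, 1],
  [0, 0, 0, 0, 0, 0.045, 1],
  [0, 0, 0, 0, 0, 0.033, 1],
  [0, 0, 0, 0, 0, 0.02, 0.9],
  [0, 0, 0, 0, 0, 0.008, 0.8],
  [0, 0, 0, 0, 0, 0.002, 0.7],
  [0, 0, 0, 0, 0, 0, 0.6],
  [0, 0, 0, 0, 0, 0, 0.5],
  [0, 0, 0, 0, 0, 0, 0.4],
  [0, 0, 0, 0, 0, 0, 0.3],
  [0, 0, 0, 0, 0, 0, 0.1],
  [0, 0, 0, 0, 0, 0, 0],
  [0, 0, 0, 0, 0, 0, 0],
])

```text
time_s: 16.35
tool_pos: [391.9, 298.0, 197.2]
tcp_rot: [[0.669, 0.743, 0.002], [0.743, -0.669, 0.001], [0.002, 0.001, -1.0]]
wrist_force: [0.4, -0.4, 6.8]
opening: 44.7
grasp_force: 61.1
```

```bash
python3 - <<'E'
from h import *
s=bot.observe();print(s['opening'],s['grasp_force'],s['wrist_force'])
plan([392.5,297,330],[626,209,330],[626,209,222])
E
```

```text
44.66079904284255 61.061081886291504 [ 0.41495358 -0.44166927  6.78696173]
t 16.35 pos [391.9 298.  197.2] turn [ 0.0008 -0.0021  0.0001]
[392.5 297.  330. ] shift mm [  -0.4    1.1 -132.8]
[626. 209. 330.] shift mm [ 90.8 232.4   0. ]
[626. 209. 222.] shift mm [  0.   0. 108.]
```

Request:
move_arm([
  [0, 0, 0, 0, 0, -0.01, 0],
  [0, 0, 0, 0, 0, -0.025, 0],
  [0, 0, 0, 0, 0, -0.04, 0],
  [0, 0, 0, 0, 0, -0.04, 0],
  [0, 0, 0, 0.004, 0.01, -0.015, 0],
  [0, 0, 0, 0.01, 0.026, 0, 0],
  [0, 0, 0, 0.015, 0.038, 0, 0],
  [0, 0, 0, 0.017, 0.044, 0, 0],
  [0, 0, 0, 0.016, 0.042, 0, 0],
  [0, 0, 0, 0.012, 0.032, 0, 0],
  [0, 0, 0, 0.009, 0.022, 0, 0],
  [0, 0, 0, 0.005, 0.012, 0, 0],
  [0, 0, 0, 0.0025, 0.006, 0, 0],
  [0, 0, 0, 0, 0, 0, 0],
  [0, 0, 0, 0, 0, 0, 0],
])

```text
time_s: 18.23
tool_pos: [623.9, 210.3, 326.3]
tcp_rot: [[0.669, 0.744, -0.0], [0.744, -0.669, 0.0], [-0.0, -0.0, -1.0]]
wrist_force: [-0.2, -0.4, -1.4]
opening: 45.0
grasp_force: 61.4
```

```bash
python3 - <<'E'
from h import *
tops('wrist',16,26,625.5,210,68)
tops('side',16,26,625.5,210,68)
Q,p=tops('scene',16,26,625.5,210,68)
for c in ['wrist','scene','side']:print([(np.round(r['position'],1),round(r['p'],2)) for r in eyes.spot_point('stirrer_medium',c)[:2]])
s=bot.observe();print(s['opening'],s['grasp_force'],s['wrist_force'])
p,_=eyes.grab_frame('wrist');cv2.imwrite('pics/w3.png',p[:,:,::-1])
plan([625.3,210.2,222])
E
```

```text
wrist n 5262 circle 625.9 210.2 r 59.0 mean [635.1 218.4  21.6] mid [632.9 211.3  20.5]
side n 311 circle 625.3 205.8 r 57.0 mean [624.2 201.3  19.8] mid [624.7 201.9  20.2]
scene n 674 circle 623.8 209.3 r 58.5 mean [625.3 205.4  21.9] mid [624.4 207.3  21.1]
[(array([626.4, 209.8,   1.5]), 0.81)]
[(array([626.4, 210.9,   1.5]), 0.63)]
[(array([630.5, 210.9,   3. ]), 0.86)]
44.56696475834147 61.424070596694946 [-0.86801884  0.35015731 -1.07349427]
t 18.57 pos [624.4 210.  326.2] turn [ 0.     -0.0002  0.0002]
[625.3 210.2 222. ] shift mm [  0.8   0.5 104.2]
```

View pics/w3.png

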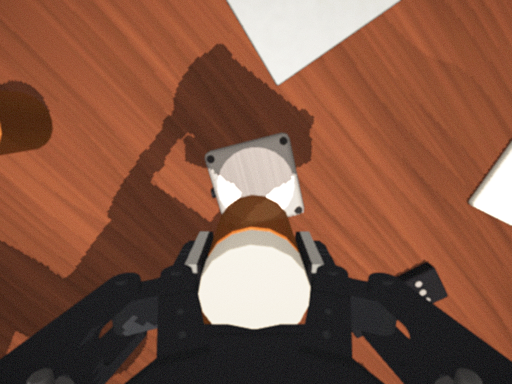

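The wrist view shows the medium stirrer's plate at (256,185), straight ahead of the jar's base; the jar is upright. Descending.

Request:
move_arm([
  [0, 0, 0, 0.001, 0.001, 0.02, 0],
  [0, 0, 0, 0, 0, 0.035, 0],
  [0, 0, 0, 0, 0, 0.025, 0],
  [0, 0, 0, 0, 0, 0.014, 0],
  [0, 0, 0, 0, 0, 0.006, 0],
  [0, 0, 0, 0, 0, 0.003, 0],
  [0, 0, 0, 0, 0, 0.0015, 0],
  [0, 0, 0, 0, 0, 0.001, 0],
  [0, 0, 0, 0, 0, 0, 0],
  [0, 0, 0, 0, 0, 0, 0],
])

```text
time_s: 19.82
tool_pos: [626.0, 210.0, 220.9]
tcp_rot: [[0.669, 0.743, 0.0], [0.743, -0.669, 0.0], [0.0, 0.0, -1.0]]
wrist_force: [0.0, -0.4, -0.9]
opening: 45.0
grasp_force: 61.4
```

Request:
move_arm([
  [0, 0, 0, 0, 0, 0.0008, 0],
  [0, 0, 0, 0, 0, 0.0005, 0],
  [0, 0, 0, 0, 0, 0.0004, 0],
  [0, 0, 0, 0, 0, 0, 0],
])

```text
time_s: 20.32
tool_pos: [625.9, 209.9, 219.3]
tcp_rot: [[0.669, 0.743, 0.0], [0.743, -0.669, 0.0], [0.0, 0.0, -1.0]]
wrist_force: [-0.4, -0.7, 2.7]
opening: 44.9
grasp_force: 61.4
```

Contact is made. Releasing and rising.

Request:
move_arm([
  [0, 0, 0, 0, 0, 0.0003, 0.1],
  [0, 0, 0, 0, 0, 0, 0.55],
  [0, 0, 0, 0, 0, 0, 0.7],
  [0, 0, 0, 0, 0, 0, 0.85],
  [0, 0, 0, 0, 0, 0, 0.95],
  [0, 0, 0, 0, 0, 0, 1],
  [0, 0, 0, 0, 0, -0.02, 1],
  [0, 0, 0, 0, 0, -0.045, 1],
  [0, 0, 0, 0, 0, -0.05, 1],
  [0, 0, 0, 0, 0, -0.045, 1],
  [0, 0, 0, 0, 0, -0.02, 1],
  [0, 0, 0, 0, 0, 0, 1],
])

```text
time_s: 21.82
tool_pos: [626.0, 210.0, 400.6]
tcp_rot: [[0.669, 0.743, 0.004], [0.743, -0.669, 0.001], [0.003, 0.002, -1.0]]
wrist_force: [-0.6, -0.9, -0.7]
opening: 85.3
grasp_force: 0.0
```

```bash
python3 - <<'E'
from h import *
for c in ['wrist','scene','side']:
    tops(c,84,100,625,210,45)
    tops(c,72,88,491,412,45)
tops('wrist',15,27,625.5,210,68)
plan([491,413,399])
E
```

```text
wrist n 1503 circle 626.3 210.8 r 23.0 mean [627.  211.6  92.4] mid [626.8 211.3  91.7]
wrist n 2562 circle 491.6 413.9 r 29.2 mean [495.7 410.6  80.2] mid [492.9 411.5  77.8]
scene n 187 circle 624.5 209.5 r 23.8 mean [625.  206.8  92.2] mid [624.9 209.7  90.3]
scene n 204 circle 488.3 413.3 r 30.8 mean [490.5 410.3  80.4] mid [490.4 412.5  78.4]
side n 91 circle 624.8 203.3 r 26.2 mean [625.5 202.9  89.6] mid [625.8 203.2  89.1]
side n 115 circle 489.8 412.3 r 32.4 mean [490.6 405.9  77.6] mid [490.5 408.3  77.4]
wrist n 2779 circle 626.2 209.9 r 58.8 mean [633.6 218.8  21.1] mid [627.  211.1  19.9]
t 22.18 pos [626.  209.9 397.3] turn [-0.0012  0.0016  0.    ]
[491. 413. 399.] shift mm [  60.6 -236.2   -1.7]
```

Medium jar stands centred. On to the large jar.

Request:
move_arm([
  [0, 0, 0, 0.005, -0.02, 0, 1],
  [0, 0, 0, 0.01, -0.04, 0, 1],
  [0, 0, 0, 0.012, -0.046, 0, 1],
  [0, 0, 0, 0.012, -0.046, 0, 1],
  [0, 0, 0, 0.011, -0.044, 0, 1],
  [0, 0, 0, 0.007, -0.027, 0, 1],
  [0, 0, 0, 0.0036, -0.013, 0, 1],
  [0, 0, 0, 0, 0, 0, 1],
  [0, 0, 0, 0, 0, 0, 1],
])

```text
time_s: 23.3
tool_pos: [491.6, 412.1, 398.5]
tcp_rot: [[0.67, 0.743, 0.0], [0.743, -0.67, -0.0], [-0.0, 0.0, -1.0]]
wrist_force: [0.5, 0.2, 0.3]
opening: 85.6
grasp_force: 0.0
```

```bash
python3 - <<'E'
from h import *
tops('wrist',72,88,491,413,45)
plan([491,413,204])
E
```

```text
wrist n 2247 circle 491.3 415.2 r 28.9 mean [492.1 416.1  80.5] mid [491.7 415.7  80.4]
t 23.35 pos [491.8 412.  398.6] turn [ 0.0003  0.0002 -0.0014]
[491. 413. 204.] shift mm [  0.3  -1.3 194.6]
```

Request:
move_arm([
  [0, 0, 0, 0.0005, -0.0015, 0.04, 1],
  [0, 0, 0, 0, 0, 0.045, 1],
  [0, 0, 0, 0, 0, 0.03, 1],
  [0, 0, 0, 0, 0, 0.025, 1],
  [0, 0, 0, 0, 0, 0.025, 1],
  [0, 0, 0, 0, 0, 0.02, 1],
  [0, 0, 0, 0, 0, 0.008, 0.95],
  [0, 0, 0, 0, 0, 0.002, 0.85],
  [0, 0, 0, 0, 0, 0, 0.75],
  [0, 0, 0, 0, 0, 0, 0.65],
  [0, 0, 0, 0, 0, 0, 0.55],
  [0, 0, 0, 0, 0, 0, 0.4],
  [0, 0, 0, 0, 0, 0, 0.2],
  [0, 0, 0, 0, 0, 0, 0],
  [0, 0, 0, 0, 0, 0, 0],
])

```text
time_s: 25.22
tool_pos: [490.7, 414.4, 204.9]
tcp_rot: [[0.669, 0.743, 0.002], [0.743, -0.669, 0.001], [0.002, 0.001, -1.0]]
wrist_force: [0.9, -0.6, 5.8]
opening: 56.9
grasp_force: 64.1
```

```bash
python3 - <<'E'
from h import *
s=bot.observe();print(s['opening'],s['grasp_force'],s['wrist_force'])
plan([491.5,413.5,335],[593,-229,335])
E
```

```text
56.88027076920217 64.08169269561768 [ 0.90165556 -0.64160897  5.78330075]
t 25.23 pos [490.7 414.4 204.9] turn [ 0.0007 -0.0023  0.0001]
[491.5 413.5 335. ] shift mm [  -0.2    1.2 -130.1]
[ 593. -229.  335.] shift mm [-409.6  505.3    0. ]
```

Request:
move_arm([
  [0, 0, 0, 0, 0, -0.01, 0],
  [0, 0, 0, 0, 0, -0.025, 0],
  [0, 0, 0, 0, 0, -0.04, 0],
  [0, 0, 0, 0, 0, -0.04, 0],
  [0, 0, 0, -0.01, 0.013, -0.015, 0],
  [0, 0, 0, -0.022, 0.027, 0, 0],
  [0, 0, 0, -0.033, 0.041, 0, 0],
  [0, 0, 0, -0.033, 0.041, 0, 0],
  [0, 0, 0, -0.033, 0.041, 0, 0],
  [0, 0, 0, -0.033, 0.041, 0, 0],
  [0, 0, 0, -0.033, 0.041, 0, 0],
  [0, 0, 0, -0.033, 0.041, 0, 0],
  [0, 0, 0, -0.033, 0.041, 0, 0],
  [0, 0, 0, -0.033, 0.041, 0, 0],
  [0, 0, 0, -0.033, 0.041, 0, 0],
  [0, 0, 0, -0.033, 0.041, 0, 0],
])

```text
time_s: 27.22
tool_pos: [581.6, -158.3, 332.2]
tcp_rot: [[0.67, 0.743, -0.003], [0.743, -0.67, 0.001], [-0.001, -0.003, -1.0]]
wrist_force: [1.2, 0.2, -2.6]
opening: 56.7
grasp_force: 64.6
```

Request:
move_arm([
  [0, 0, 0, -0.024, 0.029, 0, 0],
  [0, 0, 0, -0.014, 0.017, 0, 0],
  [0, 0, 0, -0.007, 0.008, 0, 0],
  [0, 0, 0, -0.0025, 0.0025, 0, 0],
  [0, 0, 0, 0, 0, 0, 0],
  [0, 0, 0, 0, 0, 0, 0],
])

```text
time_s: 27.98
tool_pos: [592.8, -227.9, 333.8]
tcp_rot: [[0.668, 0.744, 0.0], [0.744, -0.668, 0.0], [0.0, -0.0, -1.0]]
wrist_force: [0.6, -0.2, -1.4]
opening: 56.7
grasp_force: 64.7
```

```bash
python3 - <<'E'
from h import *
Q,p=tops('wrist',15,27,592.5,-229.5,80)
tops('side',15,27,592.5,-229.5,80)
tops('scene',15,27,592.5,-229.5,80)
for c in ['wrist','scene','side']:print([(np.round(r['position'],1),round(r['p'],2)) for r in eyes.spot_point('stirrer_large',c)[:2]])
cv2.imwrite('pics/w4.png',p[:,:,::-1])
s=bot.observe();print(s['opening'],s['grasp_force'],s['wrist_force'])
plan([592.5,-229.5,227])
E
```

```text
wrist n 6265 circle 592.9 -228.2 r 71.4 mean [ 605.2 -213.1   21.5] mid [ 593.1 -221.2   20.3]
side n 972 circle 590.4 -233.9 r 69.6 mean [ 590.  -237.7   20.1] mid [ 591.5 -235.5   20. ]
scene n 1363 circle 591.9 -230.1 r 71.1 mean [ 599.5 -240.8   21.9] mid [ 593.9 -229.9   21. ]
[]
[(array([ 591.1, -226.5,   -2.9]), 0.59)]
[(array([ 593.8, -227.7,   -3.4]), 0.71)]
57.089502799857726 64.67845916748047 [-0.46952808  0.14840795 -1.69140591]
t 28.27 pos [ 592.8 -228.7  333.7] turn [ 0.     -0.0001  0.0004]
[ 592.5 -229.5  227. ] shift mm [ -0.8   0.3 106.7]
```

View pics/w4.png

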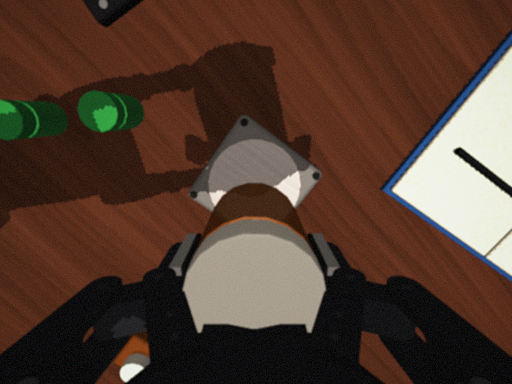

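The wrist view shows the large stirrer's plate at (255,185), with the jar in line with it. The green jars at (110,112) and (30,118) are well clear. Descending.

Request:
move_arm([
  [0, 0, 0, -0.0005, 0, 0.02, 0],
  [0, 0, 0, 0, 0, 0.035, 0],
  [0, 0, 0, 0, 0, 0.025, 0],
  [0, 0, 0, 0, 0, 0.014, 0],
  [0, 0, 0, 0, 0, 0.006, 0],
  [0, 0, 0, 0, 0, 0.003, 0],
  [0, 0, 0, 0, 0, 0.0015, 0],
  [0, 0, 0, 0, 0, 0.0005, 0],
  [0, 0, 0, 0, 0, 0, 0],
  [0, 0, 0, 0, 0, 0, 0],
])

```text
time_s: 29.52
tool_pos: [592.5, -229.4, 228.8]
tcp_rot: [[0.669, 0.743, 0.0], [0.743, -0.669, -0.0], [0.0, 0.0, -1.0]]
wrist_force: [0.0, -0.3, -2.7]
opening: 56.9
grasp_force: 64.7
```

Request:
move_arm([
  [0, 0, 0, 0, 0, 0.0008, 0],
  [0, 0, 0, 0, 0, 0.0005, 0],
  [0, 0, 0, 0, 0, 0.0004, 0],
  [0, 0, 0, 0, 0, 0, 0],
])

```text
time_s: 30.02
tool_pos: [592.4, -229.3, 226.9]
tcp_rot: [[0.669, 0.743, -0.0], [0.743, -0.669, 0.0], [0.0, -0.0, -1.0]]
wrist_force: [0.1, 0.1, -1.9]
opening: 56.8
grasp_force: 64.7
```

Request:
move_arm([
  [0, 0, 0, 0, 0, 0.0004, 0],
  [0, 0, 0, 0, 0, 0.0003, 0],
  [0, 0, 0, 0, 0, 0, 0],
])

```text
time_s: 30.4
tool_pos: [592.4, -229.4, 226.9]
tcp_rot: [[0.669, 0.743, 0.0], [0.743, -0.669, -0.0], [0.0, 0.0, -1.0]]
wrist_force: [-3.0, 1.1, 4.9]
opening: 56.6
grasp_force: 64.5
```

Contact. Releasing, opening straight, then rising well clear.

Request:
move_arm([
  [0, 0, 0, 0, 0, 0, 0.6],
  [0, 0, 0, 0, 0, 0, 0.75],
  [0, 0, 0, 0, 0, 0, 0.85],
  [0, 0, 0, 0, 0, 0, 0.95],
  [0, 0, 0, 0, 0, 0, 1],
  [0, 0, 0, 0, 0, 0, 1],
  [0, 0, 0, 0, 0, -0.02, 1],
  [0, 0, 0, 0, 0, -0.04, 1],
  [0, 0, 0, 0, 0, -0.045, 1],
  [0, 0, 0, 0, 0, -0.045, 1],
  [0, 0, 0, 0, 0, -0.02, 1],
  [0, 0, 0, 0, 0, 0, 1],
  [0, 0, 0, 0, 0, 0, 1],
])

```text
time_s: 32.02
tool_pos: [592.2, -229.3, 394.7]
tcp_rot: [[0.669, 0.743, -0.002], [0.743, -0.669, 0.001], [-0.0, -0.002, -1.0]]
wrist_force: [-0.3, -0.5, -0.4]
opening: 85.4
grasp_force: 0.0
```

```bash
python3 - <<'E'
from h import *
tops('wrist',94,110,593,-229,45)
tops('wrist',15,27,593,-229,80)
for c in ['scene','side']:
    for a in [(75,90,512,-404,35),(84,100,625,210,45),(94,110,593,-229,45)]: Q,p=tops(c,*a)
    cv2.imwrite(f'pics/{c}2.png',p[:,:,::-1])
    for t in ['bottle_a','remote']:print([np.round(r['position']).tolist() for r in eyes.spot_point(t,c)[:2]])
E
```

```text
wrist n 2656 circle 592.7 -228.5 r 28.9 mean [ 593.7 -227.6  102.4] mid [ 593.4 -228.   102.2]
wrist n 3742 circle 592.5 -227.9 r 71.4 mean [ 603.2 -214.4   21.2] mid [ 592.6 -226.7   20.1]
scene n 218 circle 510.7 -403.6 r 17.0 mean [ 511.7 -403.8   82.4] mid [ 511.4 -403.9   80.6]
scene n 188 circle 625.5 210.0 r 23.6 mean [625.2 206.6  92.3] mid [625.1 208.6  90.7]
scene n 322 circle 591.2 -229.2 r 28.8 mean [ 590.9 -238.7  102.7] mid [ 591.9 -236.8  101.4]
[[369.0, -288.0, -1.0], [458.0, 125.0, 1.0]]
[]
side n 133 circle 511.9 -406.4 r 17.9 mean [ 511.1 -408.7   80.5] mid [ 511.2 -408.1   80. ]
side n 93 circle 624.5 204.5 r 26.3 mean [625.1 202.3  89.8] mid [625.4 204.3  89.3]
side n 272 circle 593.1 -231.6 r 31.1 mean [ 591.5 -234.9  100.4] mid [ 591.5 -233.7   99.4]
[[463.0, 123.0, -0.0], [372.0, -284.0, -4.0]]
[[646.0, -14.0, 2.0]]
```

View pics/side2.png

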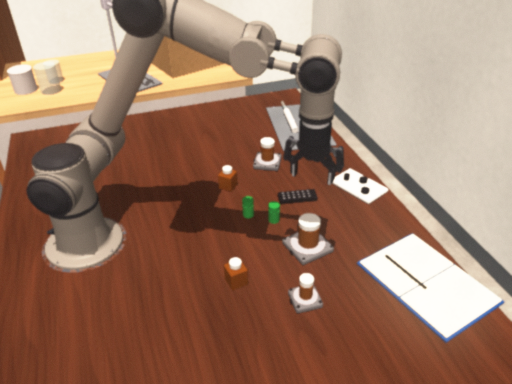

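The side view shows all three jars upright and centred on their stirrers: medium at (267,150), large at (308,232) and small at (306,288). The bottles, remote and green jars haven't moved, and the gripper is clear. Handing in.

```bash
python3 -c "
from plant import workorder
print(workorder.hand_in())"
```

```text
the job is handed in; nothing more can be done
None
```

All three jars stand upright within about 1–2 mm of the centre of their matching stirrers; the bottles, remote and green look-alikes were left alone, and I handed the job in after about 33 s of robot time.

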